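Back off the strap feeder one notch

ROBOT

A 6-joint arm with a two-finger parallel gripper is mounted at the origin on the work surface. World frame = base frame: x ahead of the robot, y to its left, z up, the work surface at z = 0. Lengths are in m, angles in rad, forces in N, time in s.
With the tool pointing down it reaches from about 0.25 to 0.775 m from the base axis. Payload 4 kg.
Tool frame: the origin (TCP) lies between the finger pads; the fingertips stand 17 mm ahead of it and the grasp point (between the pads) lies 2 mm behind it; z points along the fingers, y is the direction in which the jaws open and shut (so a half turn about z gives the same grasp; the last joint's range is limited). The gripper opens to 94 mm and grips with 3 to 60 N. Pads are 16 mm wide; open, the fingers measure 119 mm over their backs; the gripper's body (75 mm by 177 mm) begins 78 mm behind the grasp point.
Start: joints at [1.156, 0.087, 1.371, -0, 1.684, -0.103], TCP at [0.169, 0.523, 0.223] pointing down, gripper open.
Joint ranges: [-3.1, 3.1], [-0.76, 2.03], [0.27, 2.55], [-1.08, 4.22], [0.17, 2.65], [-2.57, 2.57]. Speed limits (rad/s): [2.79, 2.79, 3.14, 3.14, 3.14, 3.14].

INTERFACE

Orientations are given as a rotation vector (axis times angle).
In Python, from station import r gives the robot as it stands. The module is installed in compiled form; this text tells all that it offers.
- The arm moves only by the tool drive_tool, never from a script. Its argument "deltas" is a list of rows, each a list of 5 numbers: the shift along the tool's x, y, z in m, then the turn about the tool's z in degrees, then the closure, from -1 (fully open) to 1 (shut). A call has 1 to 10 rows; each row shifts and turns the commanded pose from where the row before left it, along the tool's axes as they then stand; what a row does not reach is not made up. A row lasts 1/10 s, in which the tool goes at most 50 mm and 8.59 degrees, less where a joint would pass 70% of its speed; a pose out of reach is approached as far as the arm can. A call with a gripper value outside its range is refused whole. The fingers move at their own pace and stop on an object; "newtons" is the grip in N (left out, the last holds). Time passes only in rows, so rows that do not move let the fingers close. It gives the time, the measured TCP pose, the force and the opening at its end, in the units of the state.
- r.state(): the state, without advancing time (a new reading comes with each control period).
- r.capture(name): name is "side" or "top"; returns a dict with "pixels" (384x512x3 uint8, blue, green, red), "depth" (384x512 float32, m along the optical axis (not along the pixel's ray), 0 where there is no reading), "intrinsics" (3x3 intrinsics, pixels), "extrinsics" (4x4, takes a point from world to camera coordinates). Camera axes: x right, y down, z forward; pixel columns grow to the right and rows downward; lengths in m; the calibration is good to about 2 mm. A picture is of the moment at which its call begins.
- r.finish_job(): hands the job in, once; it reports no verdict.
The state is a dict: "clock": time; "joint_positions": joint angles; "joint_vel": joint speeds; "tau": joint torques, N m; "eef_pos": TCP position; "ee_rot": TCP orientation; "ft_force": force on the tool from outside, world axes, zero at the start; "torque": the same for the moment, N m; "gripper_width": opening from 0.0 (shut) to 1.0 (fully open).
Only numpy, scipy, OpenCV 4.12 (cv2) and the standard library are available. Lean on these libraries where they do the work, as an engineer would, in place of code of your own. Each camera call takes 0.05 s, during which the arm holds its last target. There are 200 camera calls.

TASK

The strap feeder has been wound one notch too far. With a fingertip push the pawl's thumb tab over so that the pawl lifts clear of the ratchet teeth, push a spoke to turn the wheel backward by exactly one notch (its top moves towards the pawl's pivot), then push the tab back so that the pawl drops fully home in the new gap. Only push: grasp nothing, leave the spool, tin and other things on the bench where they stand, and finish clear of the feeder.

Things in the scene. Friction and masses are not known exactly. Their poses are not given: they have to be found in the camera images.
- stand: Green cast stand, fixed to the bench. Origin: its underside, below the axle; x along the axle, from the spokes (robot side) to the ratchet wheel (far side); y towards the pawl's pivot; z up. Base plate x -80 to 120, y -130 to 130, 14 mm thick. Pedestal x -23 to 23, y -31 to 31, 143 mm high. Pawl post x -10 to 12, y 69 to 101, 204 mm high.
- axle (a point): Point on the axle, 115 mm straight above the stand's origin. The steel ratchet wheel, feed roller and spokes turn on it as one piece. Ratchet wheel: x 28 to 44 mm of the stand, 8 saw teeth, root radius 50 mm, tips 62 mm.
- wheel (a joint): Wheel angle (rad): falls as it turns backward (top moves to the stand's +y, to the pawl's pivot). One notch = 0.785. At 0 the pawl's nose is mid-way in its starting gap (fits from -0.16 to 0.16); the next gap back is likewise centred on -0.785. Starts within 0.11 of 0. Stiff (0.25 N m, about 4 N at a spoke), stays where left; with the pawl down a tooth stops it turning back.
- spoke_end (a point): Centre of the 18 mm black ball on the end of the upper of four spokes (90 degrees apart, 10 mm thick steel bars), 90 mm from the axle, at x = -57 mm of the stand. At wheel angle 0 it leans 26 degrees from upright to the stand's -y; one notch back it leans 19 degrees to +y. Push it to +y with downward fingers on its -y side, tips some 65 mm above the axle's height.
- pawl (a joint): Pawl angle (rad): 0 = down against its stop, nose fully home between the teeth; grows as the nose lifts, to a stop at 0.6. The nose clears the tooth tips above 0.15. Stiff pivot (0.10 N m, about 2 N at the tab): it stays where it is left. Starts between 0 and 0.03.
- tab_top (a point): Middle of the top edge of the pawl's thumb tab: a dark steel plate, 24 mm wide (stand's x), 7 mm thick, upright when the pawl is down, its top 60 mm from the pivot. The pivot (axis along the stand's x) is at x 37, y 85, z 187 mm of the stand. Pushing the tab to the stand's +y lifts the pawl, pushing it to -y lowers it.
- pawl_nose (a point): Middle of the lower end of the pawl's nose (9 mm wide, 18 mm along x), at the end of a 13 mm thick bar that runs 85 mm from the pivot to the stand's -y, over the ratchet wheel. When down it is straight above the axle, 167 mm above the bench.
- spool_a: Wooden thread spool, 34 mm across, 42 mm high, standing loose on the stand's base plate at the stand's far corner on the -y side (origin: middle of its underside). To be left alone.
- rivet_tin: Round metal tin, 42 mm across, 35 mm high, standing loose on the stand's base plate at the robot-side corner below the pawl post (origin: middle of its underside). To be left alone.
- glue_jar: Glue jar, 64 mm across, 85 mm high, loose on the bench to the left (origin: underside). To be left alone.
- mallet: Wooden mallet, about 200 mm long, lying on the stone slab to the right (slab 40 mm high; origin: underside of the mallet). To be left alone.
- awl: Awl lying on the bench to the left. To be left alone.
- mug: White mug, 72 mm across, 85 mm high, on the bench to the left (origin: underside). To be left alone.

How it is judged:
By the outcome, as a careful person would: the job done as asked, in the order asked, and still so for the second after the job is handed in, with the robot touching nothing.
It also fails if it takes over 48 s, if anything falls off the work surface, if the arm or the gripper's body presses on something with over 40 N, if the wrist force passes 120 N, or if a joint passes its speed limit or range.

## Working session

There is one attempt and no reset: what is moved stays moved. The work goes in short steps, Python scripts to look and compute and a tool call to move; the robot and the scene stay as the last step left them, time stands still between calls to the robot, and variables do not carry over. Pictures are saved under pics/ and viewed, about 8 in all and at most 12, crops included, and the job is handed in when it is done.

Besides the shell and the picture viewer there is one more tool, called after "Request:" by a JSON object that holds its "method" and its "body". drive_tool: Moves the arm, as the interface text tells. Its arguments: {"type":"object","properties":{"deltas":{"type":"array","items":{"type":"array","items":{"type":"number"}}},"newtons":{"type":"number"}},"required":["deltas"]}

```bash
mkdir -p pics
cat > h.py <<'E'
from station import r
import numpy as np, cv2
def cap(n,f):
    c=r.capture(n); cv2.imwrite('pics/'+f+'.png',c['pixels']); np.savez(f+'_'+'d',**{k:np.array(v) for k,v in c.items()}); return c
def p3(c,u,v,d=None):
    K=c['intrinsics'];E=c['extrinsics']; d=c['depth'][v,u] if d is None else d
    p=np.linalg.inv(K)@[u,v,1]*d
    return E[:3,:3].T@(p-E[:3,3])
def proj(c,P):
    q=c['extrinsics'][:3,:3]@np.array(P)+c['extrinsics'][:3,3]; q=c['intrinsics']@q; return q[:2]/q[2]
E
python3 - <<'E'
from h import *
a=cap('side','s0');b=cap('top','t0')
s=r.state();print(s['clock'],s['eef_pos'],s['ee_rot'],s['ft_force'])
for c in(a,b):print(-c['extrinsics'][:3,:3].T@c['extrinsics'][:3,3],c['extrinsics'][2,:3])
E
```

```text
0.1 [0.16854329 0.52305936 0.22142105] [-4.87706526e-01 -3.10302018e+00  3.01202920e-03] [-0.28133409  0.17963584 -0.5411521 ]
[0.35439919 1.17846338 1.02061983] [ 0.10755186 -0.81291736 -0.57236174]
[ 0.37078104 -0.01093776  1.30224759] [ 0.12376729 -0.01265821 -0.99223053]
```

View pics/s0.png

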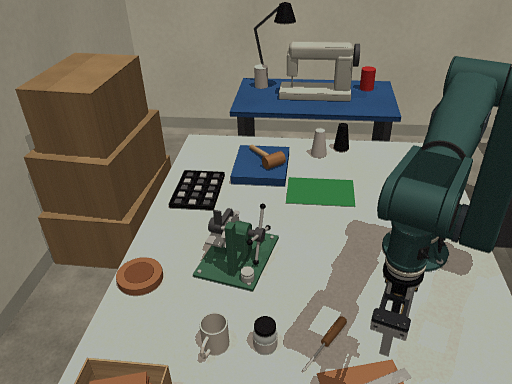

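View pics/t0.png

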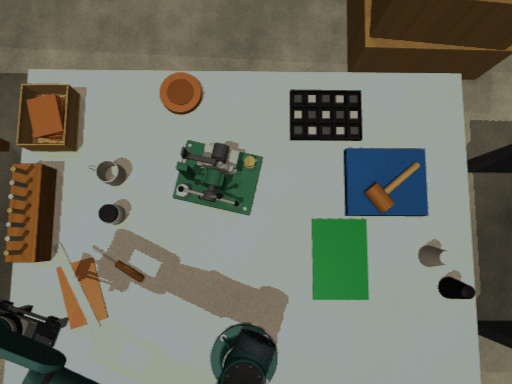

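The stand is at about (217,176) in the top view and (240,250) in the side view, with jar, mug and awl to its left. I'll enlarge both.

Run:
```python
import cv2,numpy as np
a=cv2.imread('pics/t0.png')[130:225,160:280];b=cv2.imread('pics/s0.png')[195:295,185:290]
cv2.imwrite('pics/t0c.png',cv2.resize(a,None,fx=6,fy=6,interpolation=cv2.INTER_CUBIC))
cv2.imwrite('pics/s0c.png',cv2.resize(b,None,fx=6,fy=6,interpolation=cv2.INTER_CUBIC))
```

```text
(no output)
```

View pics/t0c.png

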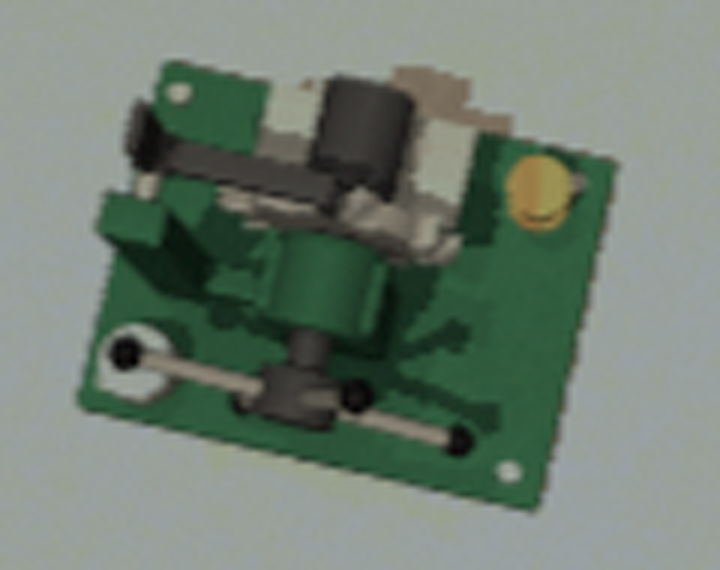

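View pics/s0c.png

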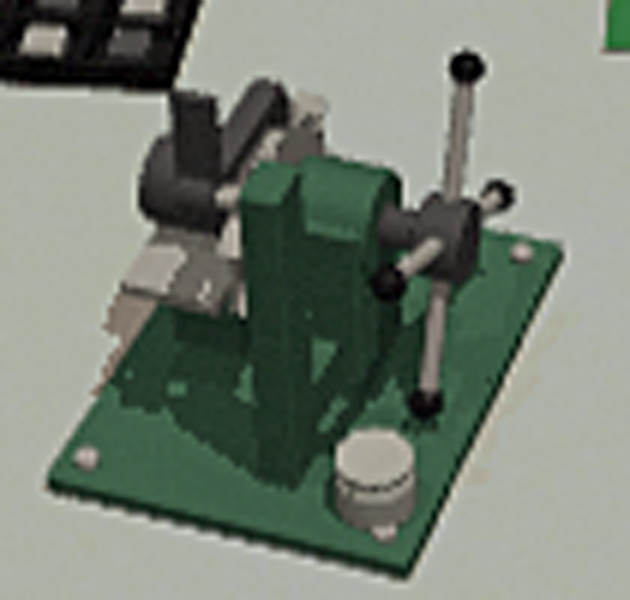

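Top crop: plate corners are at (165,62), (617,160), (537,512) and (80,405). The upper spoke ball is at (357,396) and the tab at about (143,130). Side crop: plate corners are at (407,570), (50,482) and (563,242), the ball at (467,66), and the tab top at (193,95). The pawl looks down.

```bash
cat >> h.py <<'E'
def load(f): return dict(np.load(f+'_d.npz'))
def T(pose,P):
    c,s=np.cos(pose[2]),np.sin(pose[2]); x,y,z=P
    return np.array([pose[0]+c*x-s*y,pose[1]+s*x+c*y,z])
def ball(w,k=0):  # lean to -y at 0 = 26deg
    a=np.radians(26)+w+k*np.pi/2
    return [-.057,-.09*np.sin(a),.115+.09*np.cos(a)]
def tab(p): # top centre; plate upright above pivot
    return [.037,.085+.06*np.sin(p),.187+.06*np.cos(p)]
E
python3 - <<'E'
from h import *
from scipy.optimize import least_squares
t=load('t0');s=load('s0')
tp=lambda u,v:np.array([160+(u+.5)/6-.5,130+(v+.5)/6-.5]); sp=lambda u,v:np.array([185+(u+.5)/6-.5,195+(v+.5)/6-.5])
C={'fl':(.12,.13,.014),'fr':(.12,-.13,.014),'nr':(-.08,-.13,.014),'nl':(-.08,.13,.014)}
to=[('fl',tp(163,60)),('fr',tp(619,158)),('nr',tp(539,513)),('nl',tp(78,407))]
so=[('nl',sp(408,570)),('fl',sp(46,482)),('nr',sp(565,240))]
def res(x,tt,ss): return np.concatenate([proj(t,T(x,C[k]))-q for k,q in tt]+[proj(s,T(x,C[k]))-q for k,q in ss])
for tt,ss in((to,[]),([],so),(to,so)):
    f=least_squares(res,[.5,.1,-.2],args=(tt,ss));print(f.x.round(4),f.fun.round(1))
x=f.x
bt=[tp(357,396),tp(460,440),tp(125,353)]
for w in np.arange(-.15,.16,.05):
    print(round(w,2),(proj(t,T(x,ball(w)))-tp(357,396)).round(1),(proj(s,T(x,ball(w)))-sp(467,66)).round(1),(proj(t,T(x,ball(w,1)))-tp(460,440)).round(1),(proj(t,T(x,ball(w,-1)))-tp(125,353)).round(1),(proj(s,T(x,ball(w,-1)))-sp(388,283)).round(1))
print('tab side',proj(s,T(x,tab(0)))-sp(193,95),'top',proj(t,T(x,tab(0)))-tp(140,130))
np.save('pose',x)
print('axle',T(x,[0,0,.115]),'ball',T(x,ball(0)),'tab',T(x,tab(0)),'tool R from',r.state()['ee_rot'])
for n,q in (('tab depth',tp(143,125)),('ball',tp(357,396))):
    u,v=np.round(q).astype(int);print(n,p3(t,u,v))
u,v=np.round(sp(193,115)).astype(int);print(p3(s,u,v))
E
```

```text
[ 0.5541  0.0929 -0.2136] [-0.  -0.2  0.1  0.2  0.3 -0.2 -0.4  0.2]
[ 0.5523  0.1001 -0.2138] [ 0.5 -0.2 -0.3 -0.3 -0.2  0.6]
[ 0.5536  0.095  -0.2138] [-0.7 -0.1 -0.5  0.4 -0.3 -0.  -1.1  0.3  0.3 -1.5 -0.3 -1.5 -0.4 -0.4]
-0.15 [-3.8 -0.5] [-1.1  0.6] [0.6 0.3] [-0.8  0.5] [-0.   2.9]
-0.1 [-2.3 -0.1] [-0.6  0.2] [0.2 0.3] [-0.5  0.5] [0.1 1.4]
-0.05 [-0.8  0.2] [-0.2 -0.2] [-0.3  0.3] [-0.2  0.4] [ 0.2 -0. ]
0.0 [0.6 0.6] [ 0.2 -0.4] [-0.8  0.3] [0.2 0.4] [ 0.4 -1.5]
0.05 [2.1 1. ] [ 0.7 -0.6] [-1.5  0.3] [0.6 0.4] [ 0.6 -3. ]
0.1 [3.5 1.4] [ 1.1 -0.7] [-2.1  0.3] [1.2 0.4] [ 0.8 -4.5]
0.15 [4.8 1.8] [ 1.5 -0.8] [-2.8  0.2] [1.8 0.4] [ 1.1 -6. ]
tab side [ 0.12830782 -0.73118808] top [-1.25563065 -0.51358582]
axle [0.55356798 0.09502723 0.115     ] ball [0.48949538 0.06856455 0.19589146] tab [0.60775863 0.17024274 0.247     ] tool R from [-4.87706526e-01 -3.10302018e+00  3.01202920e-03]
tab depth [0.60974204 0.16659721 0.24739657]
ball [0.48870992 0.0696572  0.20880717]
[0.6073817  0.17489464 0.23521337]
```

Stand pose is about (0.5536, 0.095) with yaw −12.25°. The wheel is near −0.04 and the pawl is at 0. Corner fits agree to about 1 px, and the tab and ball heights match what was given. Next I shut the fingers, rise, turn −5.6° so that tool y = stand y and tool x = −stand x, and travel.

Request:
{"method": "drive_tool", "body": {"deltas": [[0,0,-0.043,-5.6,1],[0,0,-0.043,0,1],[0,0,-0.043,0,1],[-0.042,-0.024,0,0,1],[-0.042,-0.024,0,0,1],[-0.042,-0.024,0,0,1],[-0.042,-0.024,0,0,1],[-0.042,-0.024,0,0,1],[-0.042,-0.024,0,0,1]], "newtons": 30}}

```text
clock: 1.0
eef_pos: [0.3854, 0.3277, 0.351]
ee_rot: [-0.335, -3.123, 0.0]
ft_force: [-0.6, 0.9, -0.1]
gripper_width: 0.267
```

Request:
{"method": "drive_tool", "body": {"deltas": [[-0.042,-0.024,0,0,1],[-0.042,-0.024,0,0,1],[-0.042,-0.024,0,0,1],[-0.042,-0.024,0,0,1],[0,0,0,0,1],[0,0,0,0,1]]}}

```text
clock: 1.6
eef_pos: [0.5286, 0.1989, 0.3502]
ee_rot: [-0.339, -3.121, 0.001]
ft_force: [0.4, -0.2, 0.6]
gripper_width: 0.004
```

```bash
cat >> h.py <<'E'
def where():
    from scipy.spatial.transform import Rotation as R
    s=r.state();x=np.load('pose.npy');d=np.array(s['eef_pos'])[:2]-x[:2];c,n=np.cos(x[2]),np.sin(x[2])
    M=R.from_rotvec(s['ee_rot']).as_matrix();f=s['ft_force']
    print('t',round(s['clock'],2),'stand xyz mm',np.round([1e3*(c*d[0]+n*d[1]),1e3*(-n*d[0]+c*d[1]),1e3*s['eef_pos'][2]],1),'yaw of tool y vs stand y deg',np.degrees(np.arctan2(M[1,1],M[0,1])-x[2]-np.pi/2).round(2),'tilt',M[:,2].round(3),'F stand',np.round([c*f[0]+n*f[1],-n*f[0]+c*f[1],f[2]],1),'w',round(s['gripper_width'],3),np.round(s['joint_positions'],2))
E
python3 -c "
from h import *
where()"
```

```text
t 1.6 stand xyz mm [-46.5  96.2 350.2] yaw of tool y vs stand y deg -0.14 tilt [-0.003 -0.    -1.   ] F stand [ 0.4 -0.1  0.6] w 0.004 [ 0.26  0.13  1.07  0.    1.94 -1.1 ]
```

Request:
{"method": "drive_tool", "body": {"deltas": [[-0.042,-0.026,0,0,1],[-0.0415,-0.026,0,0,1],[0,0,0,0,1],[0,0,0.036,0,1],[0,0,0.036,0,1],[0,0,0.036,0,1],[0,0,0,0,1],[0,0,0,0,1]]}}

```text
clock: 2.4
eef_pos: [0.5977, 0.1327, 0.244]
ee_rot: [-0.332, -3.123, -0.0]
ft_force: [0.4, 0.4, 0.8]
gripper_width: 0.003
```

```bash
python3 -c "
from h import *
where()
c=cap('side','s1');a=c['pixels'][150:300,150:300];d=cap('top','t1')['pixels'][110:230,150:290]
a=cv2.resize(a,(450,450),interpolation=2);d=cv2.resize(d,(350,300),interpolation=2)
o=np.zeros((450,800,3),np.uint8);o[:,:450]=a;o[:300,450:]=d;cv2.imwrite('pics/c1.png',o)"
```

```text
t 2.4 stand xyz mm [ 35.2  46.1 244. ] yaw of tool y vs stand y deg 0.1 tilt [-0.001  0.    -1.   ] F stand [0.3 0.5 0.8] w 0.003 [ 0.13  0.23  1.17  0.    1.75 -1.23]
```

View pics/c1.png

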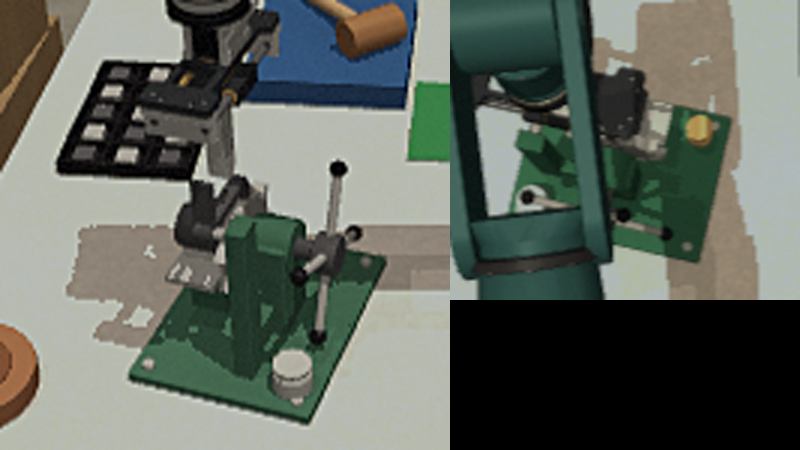

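The side crop shows the finger tip at about (222,177), behind the tab (top at 203,182), and nothing has been touched. I'll check the tip against its projection.

```bash
python3 -c "
from h import *
s=load('s1');x=np.load('pose.npy')
for z in(.227,.235,.25):
  q=proj(s,T(x,[.035,.0585,z]));print(z,(q-150)*3)
print('tab',(proj(s,T(x,tab(0)))-150)*3)"
```

```text
0.227 [214.90005565 180.20922665]
0.235 [214.34135283 173.56917564]
0.25 [213.28324034 160.99375871]
tab [200.63492347 179.05643575]
```

Request:
{"method": "drive_tool", "body": {"deltas": [[0,0.005,0,0,1],[0,0.005,0,0,1],[0,0.005,0,0,1],[0,0,0,0,1]]}}

```text
clock: 2.9
eef_pos: [0.6022, 0.1467, 0.2439]
ee_rot: [0.334, 3.123, 0.001]
ft_force: [0.3, 0.9, 0.5]
gripper_width: 0.006
```

```bash
python3 -c "
from h import *
where()"
```

```text
t 2.9 stand xyz mm [ 36.5  60.8 243.9] yaw of tool y vs stand y deg 0.04 tilt [ 0.001  0.    -1.   ] F stand [0.1 0.9 0.5] w 0.006 [ 0.15  0.24  1.15  0.    1.75 -1.21]
```

Request:
{"method": "drive_tool", "body": {"deltas": [[0,0.005,0,0,1],[0,0.005,0,0,1],[0,0.005,0,0,1],[0,0,0,0,1]]}}

```text
clock: 3.3
eef_pos: [0.6052, 0.1608, 0.2435]
ee_rot: [0.335, 3.124, -0.0]
ft_force: [0.1, -0.7, -0.1]
gripper_width: 0.004
```

Request:
{"method": "drive_tool", "body": {"deltas": [[0,0.005,0,0,1],[0,0.005,0,0,1],[0,0,0,0,1]]}}

```text
clock: 3.6
eef_pos: [0.6072, 0.1708, 0.2429]
ee_rot: [-0.335, -3.123, -0.0]
ft_force: [-0.4, -1.5, -0.9]
gripper_width: 0.006
```

```bash
python3 -c "
from h import *
where()
c=cap('side','s2');a=c['pixels'][180:300,150:300];cv2.imwrite('pics/c2.png',cv2.resize(a,(750,600),interpolation=2))
x=np.load('pose.npy')
for p in (0,.2,.3,.4,.5,.6): print(p,(proj(c,T(x,tab(p)))-[150,180])*5)"
```

```text
t 3.6 stand xyz mm [ 36.4  85.5 242.9] yaw of tool y vs stand y deg 0.01 tilt [-0.001  0.    -1.   ] F stand [-0.1 -1.6 -0.9] w 0.006 [ 0.18  0.27  1.12  0.    1.75 -1.17]
0 [334.39153912 148.42739292]
0.2 [326.16499078 162.32039419]
0.3 [322.23738424 170.4367779 ]
0.4 [318.49346378 179.22523671]
0.5 [314.9763744  188.59271549]
0.6 [311.72701767 198.43772733]
```

View pics/c2.png

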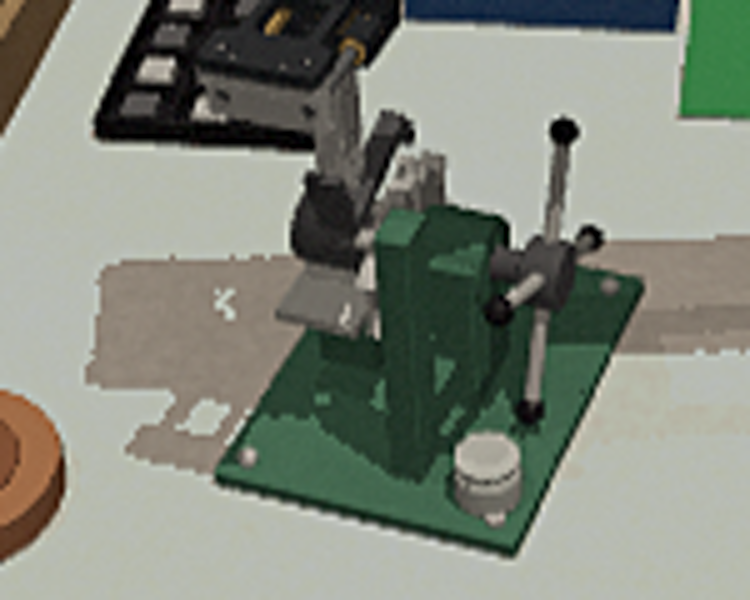

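The tab top at about (325,180) gives a pawl angle near 0.4, and the nose is raised to (392,122), well clear. I'll back off and go to the spoke's −y side.

Request:
{"method": "drive_tool", "body": {"deltas": [[0,-0.015,0,0,1],[0,0,-0.03,0,1],[0,0,-0.03,0,1],[0.0234,-0.0363,0,0,1],[0.0234,-0.0363,0,0,1],[0.0234,-0.0363,0,0,1],[0.0234,-0.0363,0,0,1],[0,0,0,0,1],[0,0,0,0,1]]}}

```text
clock: 4.55
eef_pos: [0.4814, 0.033, 0.3044]
ee_rot: [0.338, 3.121, 0.002]
ft_force: [0.6, -0.2, -0.5]
gripper_width: 0.004
```

```bash
python3 -c "
from h import *
where()"
```

```text
t 4.55 stand xyz mm [-57.4 -75.9 304.4] yaw of tool y vs stand y deg -0.1 tilt [ 0.003  0.001 -1.   ] F stand [ 0.6 -0.1 -0.5] w 0.004 [-0.05 -0.07  1.37  0.    1.84 -1.4 ]
```

Request:
{"method": "drive_tool", "body": {"deltas": [[0,0,0.036,0,1],[0,0,0.036,0,1],[0,0,0.035,0,1],[0,0,0,0,1],[0,0.005,0,0,1],[0,0.005,0,0,1],[0,0.005,0,0,1],[0,0.005,0,0,1],[0,0.005,0,0,1],[0,0.005,0,0,1]]}}

```text
clock: 5.55
eef_pos: [0.4891, 0.0618, 0.1989]
ee_rot: [0.337, 3.119, -0.005]
ft_force: [-1.0, -4.3, 4.0]
gripper_width: 0.004
```

```bash
python3 -c "
from h import *
where()"
```

```text
t 5.55 stand xyz mm [-56.  -46.2 198.9] yaw of tool y vs stand y deg -0.07 tilt [ 0.004 -0.004 -1.   ] F stand [-0.  -4.5  4. ] w 0.004 [ 0.01 -0.04  1.54 -0.    1.63 -1.34]
```

Request:
{"method": "drive_tool", "body": {"deltas": [[0,0.006,0,0,1],[0,0.006,0,0,1],[0,0.006,0,0,1],[0,0.006,0,0,1],[0,0.006,0,0,1],[0,0.006,0,0,1],[0,0.006,0,0,1],[0,0.005,0,0,1],[0,0,0,0,1]]}}

```text
clock: 6.45
eef_pos: [0.4979, 0.1098, 0.1955]
ee_rot: [-0.334, -3.122, -0.001]
ft_force: [0.4, 0.1, -1.0]
gripper_width: 0.007
```

```bash
python3 -c "
from h import *
where()
c=cap('side','s3');a=c['pixels'][180:300,150:300];cv2.imwrite('pics/c3.png',cv2.resize(a,(750,600),interpolation=2))
x=np.load('pose.npy')
for w in (-.55,-.6,-.65,-.7,-.785,-.85): print(w,*[((proj(c,T(x,ball(w,k)))-[150,180])*5).round() for k in (0,1,2,-1)])"
```

```text
t 6.45 stand xyz mm [-57.6   2.6 195.5] yaw of tool y vs stand y deg 0.04 tilt [-0.001  0.001 -1.   ] F stand [ 0.4  0.1 -1. ] w 0.007 [ 0.11  0.01  1.51  0.    1.63 -1.25]
-0.55 [537. 160.] [590. 172.] [552. 367.] [496. 373.]
-0.6 [535. 165.] [589. 167.] [554. 362.] [497. 378.]
-0.65 [532. 171.] [589. 162.] [557. 356.] [497. 383.]
-0.7 [530. 176.] [588. 158.] [559. 351.] [498. 387.]
-0.785 [526. 187.] [587. 150.] [562. 341.] [500. 394.]
-0.85 [523. 195.] [586. 145.] [565. 333.] [501. 398.]
```

View pics/c3.png

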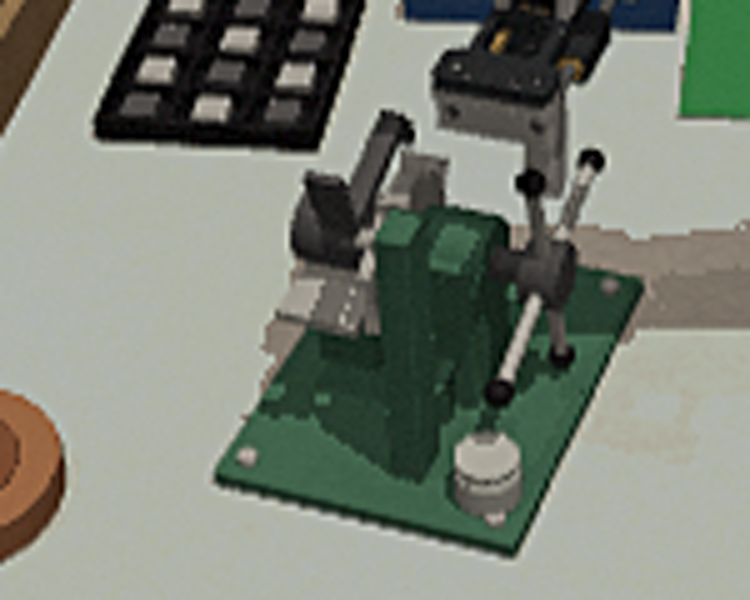

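The balls at (530,183), (592,161), (562,355) and (500,390) give a wheel angle of about −0.70 to −0.75, and the pawl is still up at ~0.4. A further nudge of 3 mm should centre it.

Request:
{"method": "drive_tool", "body": {"deltas": [[0,0.0015,0,0,1],[0,0.0015,0,0,1],[0,0,0,0,1],[0,0,0,0,1]]}}

```text
clock: 6.9
eef_pos: [0.4983, 0.1115, 0.196]
ee_rot: [-0.336, -3.122, 0.001]
ft_force: [-1.9, -3.6, -3.8]
gripper_width: 0.004
```

```bash
python3 -c "
from h import *
where()"
```

```text
t 6.9 stand xyz mm [-57.5   4.4 196. ] yaw of tool y vs stand y deg -0.03 tilt [-0.001 -0.    -1.   ] F stand [-1.  -3.9 -3.8] w 0.004 [ 0.11  0.01  1.51 -0.    1.63 -1.25]
```

Request:
{"method": "drive_tool", "body": {"deltas": [[0,-0.01,0,0,1],[0,-0.01,0,0,1],[0,0,-0.036,0,1],[0,0,-0.036,0,1],[0,0,-0.036,0,1],[0,0,0,0,1]]}}

```text
clock: 7.5
eef_pos: [0.4965, 0.0921, 0.3118]
ee_rot: [0.334, 3.11, 0.005]
ft_force: [-0.2, 0.4, 0.3]
gripper_width: 0.005
```

```bash
python3 -c "
from h import *
from scipy.optimize import least_squares
where()
c=cap('side','s4');a=c['pixels'][180:300,150:300];cv2.imwrite('pics/c4.png',cv2.resize(a,(750,600),interpolation=2))
# relative to start: dark-ball centroid refined around model
def cent(c,g):
    P=c['pixels'].max(2).astype(float);u,v=np.round(g).astype(int);w=np.clip(45-P[v-4:v+5,u-4:u+5],0,None)
    Y,X=np.mgrid[v-4:v+5,u-4:u+5];return np.array([(w*X).sum(),(w*Y).sum()])/w.sum()
x=np.load('pose.npy')
for f,w0 in (('s0',-.04),('s4',-.76)):
  c=load(f)
  for k in (0,1,2,-1):
    q=cent(c,proj(c,T(x,ball(w0,k))))
    s=least_squares(lambda w:proj(c,T(x,ball(w[0],k)))-q,[w0]);print(f,k,((q-[150,180])*5).round(),s.x.round(3),s.fun.round(1))
"
```

```text
t 7.5 stand xyz mm [-55.1 -15.  311.8] yaw of tool y vs stand y deg -0.03 tilt [ 0.013  0.002 -1.   ] F stand [-0.3  0.3  0.3] w 0.005 [ 0.07 -0.02  1.31  0.    1.84 -1.29]
s0 0 [561. 129.] [-0.074] [-0.1 -0.2]
s0 1 [584. 240.] [0.015] [0.3 0. ]
s0 2 [526. 411.] [0.06] [-0.3 -0.4]
s0 -1 [495. 309.] [-0.054] [0.4 0. ]
s4 0 [528. 184.] [-0.763] [-0.2 -0.1]
s4 1 [590. 154.] [-0.732] [-0.4  0.1]
s4 2 [560. 353.] [-0.684] [-0.4 -0.1]
s4 -1 [497. 392.] [-0.751] [ 0.4 -0.1]
```

View pics/c4.png

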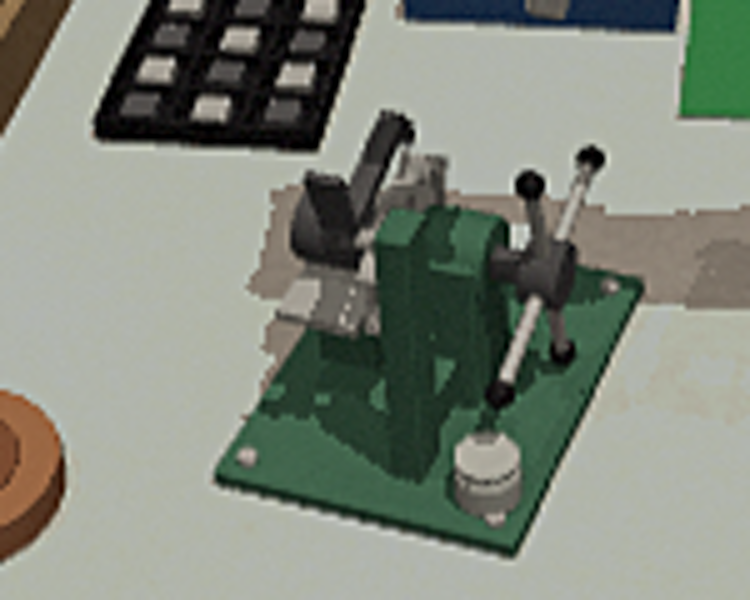

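The four balls average −0.73, within ±0.16 of −0.785, and the pawl is still lifted. Now to the tab's +y side.

Request:
{"method": "drive_tool", "body": {"deltas": [[-0.023,0.04,0,0,1],[-0.023,0.04,0,0,1],[-0.023,0.04,0,0,1],[-0.023,0.042,0,0,1],[0,0,0,0,1],[0,0,0.03,0,1],[0,0,0.03,0,1],[0,0,0,0,1]]}}

```text
clock: 8.35
eef_pos: [0.6159, 0.2297, 0.2374]
ee_rot: [-0.335, -3.112, 0.007]
ft_force: [-1.0, 0.2, -1.6]
gripper_width: 0.002
```

```bash
python3 -c "
from h import *
where()"
```

```text
t 8.35 stand xyz mm [ 32.4 144.8 237.4] yaw of tool y vs stand y deg -0.03 tilt [-0.012 -0.003 -1.   ] F stand [-1.   0.  -1.6] w 0.002 [ 0.27  0.34  1.04  0.    1.77 -1.09]
```

Request:
{"method": "drive_tool", "body": {"deltas": [[-0.002,-0.006,0,0,1],[0,-0.006,0,0,1],[0,-0.006,0,0,1],[0,-0.006,0,0,1],[0,-0.006,0,0,1],[0,-0.005,0,0,1],[0,0,0,0,1]]}}

```text
clock: 9.05
eef_pos: [0.6133, 0.1957, 0.2451]
ee_rot: [0.337, 3.123, 0.0]
ft_force: [0.5, -0.7, -0.3]
gripper_width: 0.006
```

Request:
{"method": "drive_tool", "body": {"deltas": [[0,-0.003,0,0,1],[0,-0.003,0,0,1],[0,0,0,0,1]]}}

```text
clock: 9.35
eef_pos: [0.6119, 0.1902, 0.2443]
ee_rot: [-0.336, -3.123, 0.001]
ft_force: [-0.4, 1.2, -0.0]
gripper_width: 0.01
```

```bash
python3 -c "
from h import *
where()"
```

```text
t 9.35 stand xyz mm [ 36.8 105.4 244.3] yaw of tool y vs stand y deg -0.03 tilt [-0. -0. -1.] F stand [-0.6  1.1 -0. ] w 0.01 [ 0.21  0.29  1.09 -0.    1.76 -1.14]
```

Request:
{"method": "drive_tool", "body": {"deltas": [[0,-0.002,0,0,1],[0,-0.002,0,0,1],[0,0,0,0,1]]}}

```text
clock: 9.65
eef_pos: [0.6111, 0.1863, 0.2444]
ee_rot: [-0.336, -3.123, 0.0]
ft_force: [-0.1, 0.4, 0.0]
gripper_width: 0.002
```

Request:
{"method": "drive_tool", "body": {"deltas": [[0,-0.001,0,0,1],[0,-0.001,0,0,1],[0,0,0,0,1]]}}

```text
clock: 9.95
eef_pos: [0.6109, 0.1857, 0.2444]
ee_rot: [0.334, 3.123, 0.003]
ft_force: [0.6, 5.0, -0.1]
gripper_width: 0.006
```

Request:
{"method": "drive_tool", "body": {"deltas": [[0,-0.001,0,0,1],[0,0,0,0,1],[0,0,0,0,1]]}}

```text
clock: 10.25
eef_pos: [0.6109, 0.1856, 0.2444]
ee_rot: [0.333, 3.123, 0.006]
ft_force: [1.0, 7.0, -0.4]
gripper_width: 0.006
```

```bash
python3 -c "
from h import *
where()"
```

```text
t 10.25 stand xyz mm [ 36.8 100.7 244.4] yaw of tool y vs stand y deg 0.09 tilt [ 0.001  0.004 -1.   ] F stand [-0.5  7.1 -0.4] w 0.006 [ 0.2   0.28  1.1   0.    1.76 -1.15]
```

It stopped firm at y = 100.7 mm (expected 101 with the tab upright), with the force rising without motion. I'll withdraw and look.

Request:
{"method": "drive_tool", "body": {"deltas": [[0,0.015,0,0,1],[0,0.02,0,0,1],[0,0,-0.04,0,1],[0,0,-0.04,0,1],[0.03,0.04,-0.01,0,1],[0.03,0.04,-0.01,0,1],[0.03,0.04,0,0,1],[0.03,0.04,0,0,1],[0.03,0.04,0,0,1],[0.03,0.04,0,0,1]]}}

```text
clock: 11.25
eef_pos: [0.4929, 0.4901, 0.3438]
ee_rot: [0.338, 3.123, -0.003]
ft_force: [1.0, 0.7, 1.0]
gripper_width: 0.009
```

Request:
{"method": "drive_tool", "body": {"deltas": [[0.04,0.03,0,0,1],[0.04,0.03,0,0,1],[0.04,0.03,0,0,1],[0.04,0.03,0,0,1],[0,0,0,0,1],[0,0,0,0,1]]}}

```text
clock: 11.85
eef_pos: [0.362, 0.6409, 0.3428]
ee_rot: [0.333, 3.123, -0.004]
ft_force: [0.3, -0.5, -0.1]
gripper_width: 0.005
```

```bash
python3 -c "
from h import *
where()
c=cap('side','s5');t=cap('top','t5');a=c['pixels'][190:290,185:285];b=t['pixels'][130:225,160:280]
o=np.zeros((450,800,3),np.uint8);o[:]=0;o[:400,:400]=cv2.resize(a,(400,400),interpolation=2);o[:317,400:]=cv2.resize(b,(400,317),interpolation=2);cv2.imwrite('pics/c5.png',o)
x=np.load('pose.npy')
for p in (0,.1,.2):print(p,(proj(c,T(x,tab(p)))-[185,190])*4)
"
```

```text
t 11.85 stand xyz mm [-303.   492.8  342.8] yaw of tool y vs stand y deg 0.07 tilt [ 0.    -0.003 -1.   ] F stand [ 0.5 -0.5 -0.1] w 0.005 [ 0.98  0.58  0.49 -0.    2.07 -0.38]
0 [127.5132313   78.74191434]
0.1 [124.18525937  83.96766749]
0.2 [120.93199262  89.85631535]
```

View pics/c5.png

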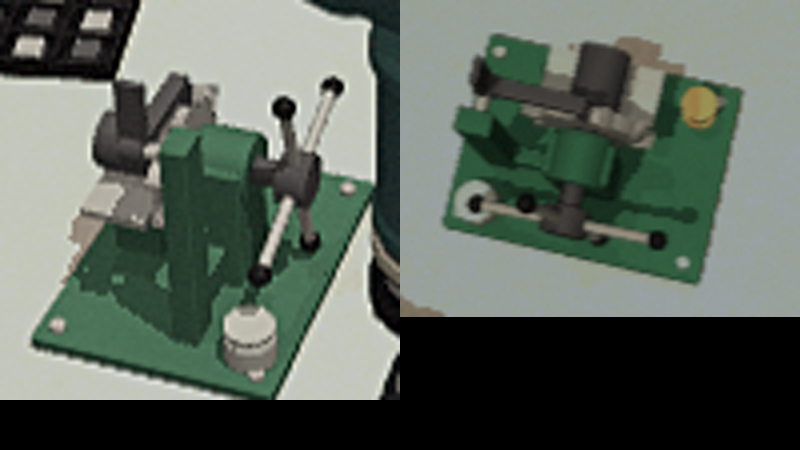

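The tab is upright again (top at (128,82)), the bar is down, and the wheel is one notch back with its upper ball at (285,107). The spool and tin are in place. I'll compare the pawl region with the start pictures numerically.

```bash
python3 -c "
from h import *
x=np.load('pose.npy')
for a,b,n in (('s0','s5','side'),('t0','t5','top')):
  A,B=load(a),load(b)
  for nm,P in (('tab',[.037,.085,.235]),('nose bar',[.037,.02,.187])):
    q=np.round(proj(A,T(x,P))).astype(int);g=lambda D:cv2.cvtColor(D['pixels'][q[1]-8:q[1]+9,q[0]-8:q[0]+9],6).astype(np.float32)
    print(n,nm,cv2.phaseCorrelate(g(A),g(B),cv2.createHanningWindow((17,17),5)),np.abs(g(A)-g(B)).mean(), [np.median(D['depth'][q[1]-1:q[1]+2,q[0]-1:q[0]+2]).round(4) for D in (A,B)])
t=load('t5')
from scipy.optimize import least_squares
P=t['pixels'].max(2).astype(float)
for k in(0,1):
  u,v=np.round(proj(t,T(x,ball(-.75,k)))).astype(int);w=np.clip(45-P[v-4:v+5,u-4:u+5],0,None);Y,X=np.mgrid[v-4:v+5,u-4:u+5];q=np.array([(w*X).sum(),(w*Y).sum()])/w.sum()
  s=least_squares(lambda z:proj(t,T(x,ball(z[0],k)))-q,[-.75]);print('wheel top',s.x,s.fun)
"
```

```text
side tab ((0.08093021584133275, -0.443128550830572), 1.0028998174785095) 15.32872 [np.float32(1.2926), np.float32(1.2911)]
side nose bar ((0.4466577036965056, 0.1506698686142034), 1.0820117166012893) 17.460207 [np.float32(1.3669), np.float32(1.3658)]
top tab ((-0.06603130438089799, 0.03499114418222149), 1.0562242295271085) 1.200692 [np.float32(1.075), np.float32(1.0756)]
top nose bar ((-0.12108128362110548, 0.14170216716638961), 1.059114509894524) 3.3598616 [np.float32(1.1268), np.float32(1.1258)]
wheel top [-0.72437324] [-0.14230235  0.72734592]
wheel top [-0.72619352] [-0.04866621  0.09487617]
```

```bash
python3 -c "
from h import *
print(r.finish_job())"
```

```text
the job is handed in; nothing more can be done
None
```

The feeder is wound back by one notch and the job is handed in. I pushed the pawl's tab over to about 0.4 rad and pushed the upper spoke to turn the wheel back. I then pushed the tab back until it stopped firm: about 7 N with no further motion, at the position expected for an upright tab. The arm finished well clear at about 12 s of the 48 s.

**Wheel angle:** the side view gave about −0.73 before the pawl came down. The top view gave −0.725 after it came down. Both lie within the gap around −0.785 ± 0.16.

**Pawl:** in the top view the tab and bar are back at their starting place to within about 0.15 px, with depth within about 1 mm. The side-view comparison was less clean: the tab shifted 0.44 px, and brightness differed overall, which I put down to the arm's shadow having moved.

**Other things:** the spool and tin look unmoved in the last pictures. I did not measure them, and I did not check the jar, mug, awl or mallet after the start. The arm passed near none of the four.

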